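Feed the washer into the drilling jig

ROBOT

A 7-joint arm with a two-finger parallel gripper is mounted at the origin on a cart in front of the work surface, level with it; the furniture and walls round the work are solid. World frame = base frame: x ahead of the robot, y to its left, z up, the work surface at z = 0. Lengths are in m, angles in rad, forces in N, time in s.
With the tool pointing down it reaches from about 0.4 to 0.85 m from the base axis. Payload 10.4 kg.
Tool frame: the origin (TCP) lies midway between the tips of the shut fingers; the grasp point (between the pads) lies 19 mm behind it; z points along the fingers, y is the line along which they close (so a half turn about z gives the same grasp; the last joint's range is limited). The gripper opens to 87 mm and grips with 3 to 60 N. Pads are 19 mm wide; open, the fingers measure 117 mm over their backs; the gripper's body (75 mm by 190 mm) begins 51 mm behind the grasp point.
Start: joints at [-1.134, 0.332, -0.065, 1.46, 0.022, 1.35, -0.088], TCP at [0.277, 0.56, 0.223] pointing down, gripper open.
Joint ranges: [-2.6, 2.6], [-0.5, 2.12], [-1.47, 1.34], [0.16, 2.42], [-1.27, 4.41], [0.06, 2.06], [-2.6, 2.6]. Speed limits (rad/s): [2.22, 2.22, 2.79, 2.79, 3.14, 3.14, 3.14].

INTERFACE

Orientations are given as a unit quaternion [x, y, z, w].
In Python, from bench import r gives the robot as it stands.
- The arm moves only by the tool arm_command, never from a script. Its argument "moves" is one flat list of numbers, 4 for each row, row after row: the shift along the tool's x, y, z in cm, then the turn about the tool's z in degrees. A call has 1 to 12 rows; each row shifts and turns the commanded pose from where the row before left it, along the tool's axes as they then stand; what a row does not reach is not made up. A row lasts 1/12 s, in which the tool goes at most 41.7 mm and 7.16 degrees, less where a joint would pass 70% of its speed; a pose out of reach is approached as far as the arm can. A call with a gripper value outside its range is refused whole. "fingers" is the opening in per cent of the stroke, from 0 (shut) to 100 (fully open), set as the call begins (left out, the last holds). The fingers move at their own pace and stop on an object; "squeeze" is the grip in N (left out, the last holds). Time passes only in rows, so rows that do not move let the fingers close. It gives the time, the measured TCP pose, the force, the opening and the grip force at its end, in the units of the state.
- r.read_state(): the state, without advancing time (a new reading comes with each control period).
- r.camera(name): name is "scene" or "top"; returns the picture (480x640x3 uint8, red, green, blue); there is no depth.
- r.camera_info(name): a dict with "fx", "fy", "cx", "cy" (pixels), "origin" and "attitude" of the camera in the world. Camera axes: x right, y up, looking along -z (the intrinsics and any distortion apply to the point x, -y, -z); pixel columns grow to the right and rows downward; lengths in m; the calibration is good to about 2 mm. A picture is of the moment at which its call begins. camera_info takes no time and is no camera call.
- r.close_job(): hands the job in; it is judged then, once.
The state is a dict: "time": time; "joint_positions": joint angles; "joint_vel": joint speeds; "joint_torque": joint torques, N m; "ee_pos": TCP position; "eef_rot": TCP orientation; "ft_force": force on the tool from outside, world axes, zero at the start; "torque": the same for the moment, N m; "width": finger opening in m; "grip_force": force on a finger pad.
Only numpy, scipy, OpenCV 4.12 (cv2) and the standard library are available. Lean on these libraries where they do the work, as an engineer would, in place of code of your own. Each camera call takes 0.05 s, during which the arm holds its last target. There are 200 camera calls.

TASK

Load the drilling jig: push the round washer forward along its lane, over the raised steel lip, so that it drops flat into the pocket beyond. Slide it, do not pick it up, and leave the square spacer in the other lane where it is.

Things in the scene. Friction and masses are not known exactly. Their poses are not given: they have to be found in the camera images.
- jig: fixed wooden drilling jig, 240 x 192 mm, with two equal lanes along its x axis; +x is the push direction (away from the robot, yaw -9 to 26 degrees). Origin on the bench, midway between the lanes, below the lip's crest. Lane middles at y = +46 and -46 mm; lanes 76 mm wide between rails whose tops are 28 mm above the bench. Flat entry deck from x = -152 to -20 mm, its top 16 mm above the bench, open at the -x end; waxed, parts slide easily.
- lip_mid (a point): midpoint of the crest of the steel lip that crosses both lanes: 19 mm above the bench (3 above the deck), bevelled up over the last 20 mm, upright drop behind. Beyond it each lane has an empty pocket 70 mm long up to the end stop (middle 35 mm past the crest), floor 11 mm above the bench. A pushing fingertip 22 to 24 mm above the bench clears the lip and still bears on the washer. Axes as the jig.
- washer_center (a point): round plain steel washer, outer diameter 60 mm, hole 24 mm, 14 mm thick, about 0.17 kg, lying flat and loose on the entry deck of one of the lanes (either one), 50 to 95 mm before the lip's crest. The point is its centre, half-way up (23 mm above the bench on the deck, 18 mm when it lies in the pocket). z axis up.
- square_center (a point): square steel spacer 56 x 56 mm, 14 mm thick, with a 24 mm round hole, lying loose on the entry deck of the other lane; it stays there. The point is its centre, half-way up. z axis up.
There are look-alikes about, which are no part of the job. What is shaped like the part that bears washer_center but green or orange is not meant.

How it is judged:
By the outcome, as a careful person would: the job done as asked, in the order asked, and still so for the second after the job is handed in, with the robot touching nothing.
It also fails if it takes over 35 s, if anything falls off the work surface, if the arm or the gripper's body presses on something with over 40 N, if the wrist force passes 120 N, or if a joint passes its speed limit or range.

## Working session

There is one attempt and no reset: what is moved stays moved. The work goes in short steps, Python scripts to look and compute and a tool call to move; the robot and the scene stay as the last step left them, time stands still between calls to the robot, and variables do not carry over. Pictures are saved under pics/ and viewed, at most 10 in all, crops included, and the job is handed in when it is done.

Besides the shell and the picture viewer there is one more tool, called after "Call:" as a command line: name --argument value ..., lists and objects as JSON in quotes. arm_command: Moves the arm, as the interface text tells. Its arguments: {"type":"object","properties":{"moves":{"type":"array"},"fingers":{"type":"number"},"squeeze":{"type":"number"}},"required":["moves"]}

```bash
mkdir -p pics; ls; python3 - <<'E'
from bench import r
import cv2
for n in("scene","top"):
    i=r.camera_info(n);print(n,i)
    cv2.imwrite(f"pics/{n}0.png",r.camera(n)[:,:,::-1])
s=r.read_state();print(s["time"],s["ee_pos"],s["eef_rot"],s["width"])
E
```

```text
pics
scene {'fx': 562.6818018914242, 'fy': 562.6818018914242, 'cx': 322.70260651533846, 'cy': 243.99728118212343, 'origin': array([ 0.0562802 , -0.38433895,  0.64276773]), 'attitude': array([ 0.35121366, -0.15485253, -0.39022372,  0.83689611])}
top {'fx': 472.0885559813476, 'fy': 472.0885559813476, 'cx': 319.7682465524446, 'cy': 239.2597607312634, 'origin': array([0.37740992, 0.01611134, 0.9090132 ]), 'attitude': array([ 0.05786574, -0.06650689, -0.69802344,  0.71062766])}
0.1 [0.27721265 0.55980312 0.22185914] [ 2.27861845e-01  9.73693293e-01 -5.82019506e-04 -1.10264096e-04] 0.08721184965321652
```

View pics/scene0.png

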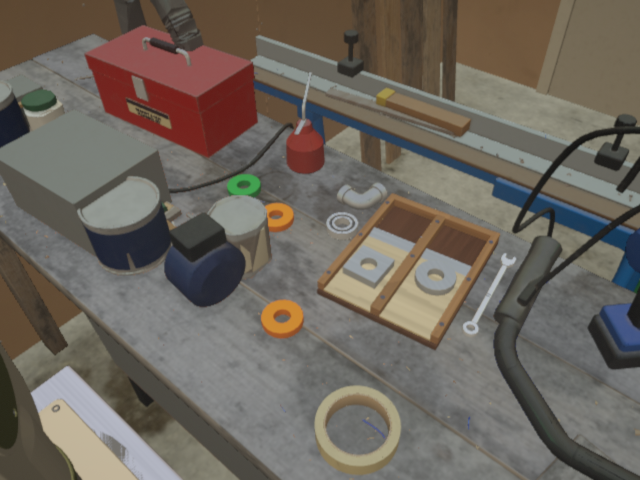

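View pics/top0.png

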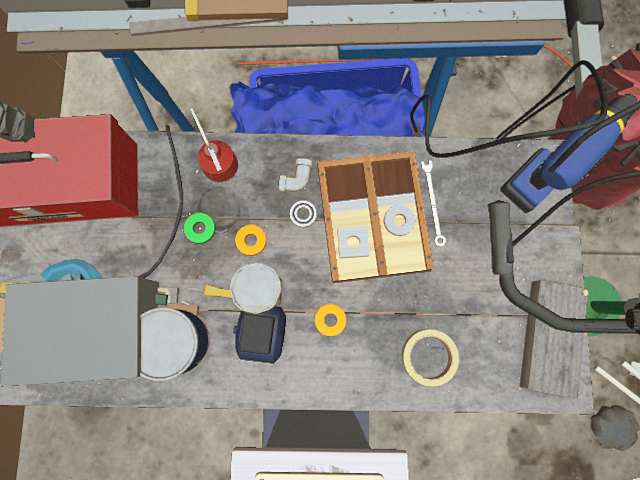

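The grey ring in the right lane, at top (399,220) and scene (436,278), fits the washer's description. These could be mistaken for it:

| Candidate | Top view pixel |
|---|---|
| Square spacer | (352,242) |
| White ring | (303,213) |
| Green ring | (199,228) |
| Orange rings | (250,240), (330,320) |
| Tape roll | (431,357) |

Next I'll measure the washer, the spacer and the jig's corners from both views, and check the choice in a close crop.

```bash
cat > h.py <<'E'
import numpy as np, cv2
from scipy.spatial.transform import Rotation as R
from bench import r
def ray(n,p):
    i=r.camera_info(n); d=np.array([(p[0]-i["cx"])/i["fx"],-(p[1]-i["cy"])/i["fy"],-1.])
    d=R.from_quat(i["attitude"]).apply(d); return np.array(i["origin"]),d/np.linalg.norm(d)
def plane(n,p,z):
    o,d=ray(n,p); return o+d*(z-o[2])/d[2]
def tri(a,b):
    (o,d),(q,e)=ray("top",a),ray("scene",b)
    t=np.linalg.lstsq(np.c_[d,-e],q-o,rcond=None)[0]
    u,v=o+d*t[0],q+e*t[1]; return (u+v)/2,np.linalg.norm(u-v)
E
python3 - <<'E'
from h import *
box={"top":(300,140,450,295),"scene":(300,180,510,350)}
out=[]
C={}
for n in box:
    im=cv2.imread(f"pics/{n}0.png"); x0,y0,x1,y1=box[n]; c=im[y0:y1,x0:x1]
    hsv=cv2.cvtColor(c,cv2.COLOR_BGR2HSV)
    b=cv2.inRange(hsv,(5,105,60),(18,255,215)); b=cv2.morphologyEx(b,cv2.MORPH_CLOSE,np.ones((3,3)))
    k=max(cv2.findContours(b,0,2)[0],key=cv2.contourArea); hull=cv2.convexHull(k)
    q=hull
    for e in np.arange(2,15,.5):
        q=cv2.approxPolyDP(hull,e,True)
        if len(q)==4:break
    print(n,"corners",(q[:,0]+[x0,y0]).tolist(),cv2.contourArea(hull))
    g=cv2.inRange(hsv,(0,0,100),(180,45,255))
    ks,h=cv2.findContours(g,cv2.RETR_CCOMP,2)
    for j,k in enumerate(ks):
        a=cv2.contourArea(k)
        if a>60:
            m=cv2.moments(k);print(n,"hole" if h[0][j][3]>=0 else "blob",a,m["m10"]/m["m00"]+x0,m["m01"]/m["m00"]+y0)
    v=c.copy();cv2.drawContours(v,[q],-1,(0,0,255),1);cv2.drawContours(v,ks,-1,(255,0,0),1)
    out.append(cv2.resize(np.hstack([v]),(390,400)))
cv2.imwrite("pics/crop.png",np.hstack(out))
E
```

```text
top corners [[413, 151], [432, 268], [333, 281], [318, 162]] 12064.5
top blob 828.0 353.10728663446054 241.5338164251208
top hole 145.5 352.92554410080186 241.75028636884306
top blob 381.5 348.6793359545653 204.86631716906948
top blob 1086.0 398.12369551872314 212.4367710251688
top hole 134.0 399.45522388059703 219.51865671641792
top blob 226.0 439.62758112094394 145.8362831858407
top blob 22478.0 373.4209004359818 218.2077216241065
top hole 12544.0 374.0012755102041 216.6281887755102
scene corners [[392, 194], [499, 234], [434, 349], [319, 292]] 15986.5
scene blob 1565.0 438.3433439829606 272.2829605963791
scene hole 81.0 435.0 276.43621399176953
scene blob 1280.0 368.0578125 265.4959635416667
scene hole 81.0 368.0534979423868 265.5432098765432
scene blob 465.5 391.5717866093806 239.33655567490155
scene blob 15469.0 396.2302346628741 262.5749563643416
```

View pics/crop.png

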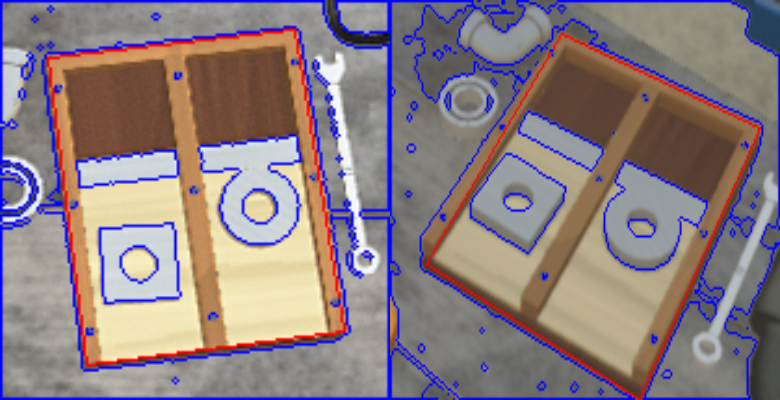

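The crop confirms it: a round grey washer in the right (-y) lane, with its hole at top (399.5,219.5) and scene (435,276.4). The square spacer is in the left lane, and the steel lip runs just beyond the washer.

```bash
python3 - <<'E'
from h import *
np.set_printoptions(precision=4,suppress=True)
T=[[413,151],[432,268],[333,281],[318,162]];S=[[499,234],[434,349],[319,292],[392,194]]
for a,b in zip(T,S): print("corner",tri(a,b),plane("top",a,.028)[:2],plane("scene",b,.028)[:2])
print("washer",tri((399.45,219.5),(435.5,277)),"sq",tri((353,241.6),(368.05,265.5)))
# washer outline circle: contour points of right blob below lip, ray to top face z=.030
im=cv2.imread("pics/top0.png");hsv=cv2.cvtColor(im,cv2.COLOR_BGR2HSV);g=cv2.inRange(hsv,(0,0,100),(180,45,255))
ks=[k for k in cv2.findContours(g,cv2.RETR_LIST,2)[0] if cv2.pointPolygonTest(k,(399.5,233.),False)>=0 and cv2.contourArea(k)<2000]
k=ks[0][:,0]; k=k[k[:,1]>212]; P=np.array([plane("top",p,.030)[:2] for p in k])
A=np.c_[2*P,np.ones(len(P))];s=np.linalg.lstsq(A,(P**2).sum(1),rcond=None)[0]
print("circle",s[:2],"r",np.sqrt(s[2]+s[0]**2+s[1]**2))
# crest: far edge of grey blobs, both lanes
pts=[]
for xs in (range(335,366),range(381,412)):
    for x in xs:
        c=np.where(g[185:225,x])[0]
        if len(c): pts.append((x,185+c[0]-.5))
Q=np.array([plane("top",p,.019)[:2] for p in pts])
l=cv2.fitLine(Q.astype(np.float32),cv2.DIST_HUBER,0,.01,.01).ravel()
n=np.array([abs(l[1]),-l[0]*np.sign(l[1])]);yaw=np.arctan2(n[1],n[0])
c=np.array([plane("top",p,.028)[:2] for p in T])
f=lambda v:np.degrees(np.arctan2(v[1],v[0]))
print("yaw crest",np.degrees(yaw),"sides",f(c[0]-c[1]),f(c[3]-c[2]),"ends",f(c[3]-c[0])-90,f(c[2]-c[1])-90)
for nm,p in(("crest pt",l[2:]),("washer",s[:2])): print(nm,p,"along n",p@n)
m=np.array([-n[1],n[0]]);print("n",n,"y: corners",c@m,"washer",s[:2]@m,"x corners",c@n)
st=r.read_state();print(f(R.from_quat(st["eef_rot"]).as_matrix()[:2,0]))
E
```

```text
corner (array([ 0.7155, -0.1749,  0.0257]), np.float64(0.0014799280062689204)) [ 0.7141 -0.1738] [ 0.7137 -0.1761]
corner (array([ 0.4843, -0.2093,  0.0037]), np.float64(0.0057978984661798206)) [ 0.4834 -0.2054] [ 0.4657 -0.2142]
corner (array([ 0.4587, -0.0212,  0.0028]), np.float64(0.002244966459448794)) [ 0.4556 -0.0194] [ 0.4437 -0.0361]
corner (array([0.689 , 0.0119, 0.0256]), np.float64(0.0019974053593962105)) [0.6874 0.0126] [0.6875 0.0098]
washer (array([ 0.5769, -0.1464,  0.0237]), np.float64(0.0008804570381276554)) sq (array([ 0.5318, -0.0569,  0.0247]), np.float64(0.0005507722722588261))
circle [ 0.5748 -0.145 ] r 0.028840904007176874
yaw crest 8.038051 sides 7.8221271570803514 7.86765232429798 ends 8.135572063288691 8.496320496262385
crest pt [ 0.6226 -0.0959] along n 0.60302407
washer [ 0.5748 -0.145 ] along n 0.5488512555168813
n [0.9902 0.1398] y: corners [-0.2719 -0.271  -0.0829 -0.0836] washer -0.22391173038647633 x corners [0.6827 0.4499 0.4484 0.6824]
153.65755254453182
```

Measured: jig yaw about 8°. In jig axes the washer is about 53 mm before the lip and on its lane's midline, with its centre at z 24 mm. That matches the text's 23 mm. Next: raise, traverse with the fingers at 30 % (a cradle narrower than the lane), then turn.

Call:
arm_command --moves '[0,0,-4,0,0,0,-4,0,0,0,-4,0,-2.4,-2.4,0,0,-2.4,-2.4,0,0,-2.4,-2.4,0,0,-2.4,-2.4,0,0,-2.4,-2.4,0,0,-2.4,-2.4,0,0,-2.4,-2.4,0,0,-2.4,-2.4,0,0,-2.4,-2.4,0,0]' --fingers 30

```text
time: 1.1
ee_pos: [0.3752, 0.2689, 0.3423]
eef_rot: [0.228, 0.974, -0.0, -0.0]
ft_force: [1.1, -0.4, 0.5]
width: 0.027
grip_force: 0.0
```

Call:
arm_command --moves '[-2.4,-2.4,0,0,-2.4,-2.4,0,0,-2.4,-2.4,0,0,-2.4,-2.4,0,0,-2.4,-2.4,0,0,-2.4,-2.4,0,0,-2.4,-2.4,0,0,-2.4,-2.4,0,0,-2.4,-2.4,0,0,-2.4,-2.4,0,0,-2.4,-2.4,0,0,0,0,0,0]'

```text
time: 2.1
ee_pos: [0.4947, -0.0898, 0.3424]
eef_rot: [0.232, 0.973, -0.001, 0.0]
ft_force: [-0.4, -0.5, -0.8]
width: 0.0261
grip_force: 0.0
```

Call:
arm_command --moves '[0,0,0,7,0,0,0,7,0,0,0,7,0,0,0,7,0,0,0,7,0,0,0,7,0,0,0,7,0,0,0,7,0,0,0,7,0,0,0,7,0,0,0,7,0,0,0,7]'

```text
time: 3.1
ee_pos: [0.4943, -0.083, 0.3422]
eef_rot: [0.823, 0.569, -0.0, -0.0]
ft_force: [-0.1, 0.5, -0.0]
width: 0.0263
grip_force: 0.0
```

Call:
arm_command --moves '[0,0,0,7,0,0,0,7,0,0,0,7,0,0,0,7,0,0,0,7,0,0,0,7,0,0,0,7,0,0,0,7,0,0,0,5.7,0,0,0,0,0,0,0,0]'

```text
time: 4.02
ee_pos: [0.4944, -0.083, 0.3423]
eef_rot: [0.997, 0.071, -0.0, -0.0]
ft_force: [-0.1, 0.0, -0.4]
width: 0.0257
grip_force: 0.0
```

```bash
python3 - <<'E'
from h import *
for a,b in (((499,204),(547,240)),((502,270),(508,318)),((492,240),(512,282))): print(tri(a,b))
E
```

```text
(array([ 0.56915127, -0.2759098 ,  0.18614066]), np.float64(0.0025595521345936666))
(array([ 0.4676118 , -0.28813582,  0.15251144]), np.float64(0.001105862061677459))
(array([ 0.51415402, -0.27011173,  0.158385  ]), np.float64(0.0032029240023838785))
```

```bash
python3 - <<'E'
from h import *
for a,b in (((430,154),(520,232)),((412,122),(515,218)),((428,97),(535,165)),((480,150),(552,215))):
    p,e=tri(a,b); print(p,e,"n",p[:2]@[.9902,.1398],"m",p[:2]@[-.1398,.9902])
a=cv2.imread("pics/top0.png")[80:300,380:600];b=cv2.imread("pics/scene0.png")[110:330,440:640]
cv2.imwrite("pics/hose.png",np.hstack([cv2.resize(a,(396,396)),cv2.resize(b,(360,396))]))
E
```

```text
[ 0.7017102  -0.2044565   0.05644282] 0.01083930931572381 n 0.6662504237168593 m -0.30055191542938103
[ 0.77943377 -0.1745749   0.0153561 ] 0.002468035311793034 n 0.7473897470814875 m -0.2818289022787868
[ 0.7773332  -0.18031028  0.12721384] 0.0017139733514587108 n 0.7445079542111356 m -0.2872144231733963
[ 0.667713   -0.25651692  0.14850528] 0.012848049942553301 n 0.6253083452209123 m -0.3473493284228377
```

View pics/hose.png

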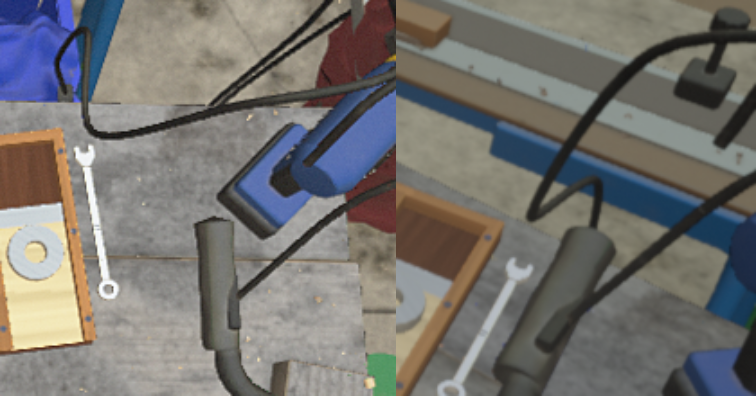

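The crop shows a hose handle at top (499,205)-(503,270), and it stands 15-19 cm high. With the tool's y across the lane, the gripper body would pass only 2 cm from it. I'll turn the tool 90° so the narrow side of the body faces it, and push with shut fingers.

```bash
python3 - <<'E'
from bench import r
print(r.read_state()["joint_positions"])
E
```

```text
[-0.51081578 -0.00659238  0.59017386  1.60180544  0.00363764  1.54569795
 -1.34942089]
```

Call:
arm_command --moves '[0,0,0,-7,0,0,0,-7,0,0,0,-7,0,0,0,-7,0,0,0,-7,0,0,0,-7,0,0,0,-7,0,0,0,-7,0,0,0,-7,0,0,0,-7,0,0,0,-7,0,0,0,-7]' --fingers 0

```text
time: 5.02
ee_pos: [0.4944, -0.083, 0.3424]
eef_rot: [0.691, 0.723, -0.0, -0.0]
ft_force: [-0.2, -0.1, -0.7]
width: 0.0005
grip_force: 0.0
```

Call:
arm_command --moves '[0,0,0,-6,-2.4,0.3,0,0,-2.4,0.2,0,0,-2.4,0.2,0,0,0,0,3,0,0,0,3,0,0,0,3,0,0,0,3,0,0,0,3,0,0,0,3,0,0,0,3,0,0,0,3,0]'

```text
time: 6.02
ee_pos: [0.5112, -0.1532, 0.1011]
eef_rot: [0.655, 0.756, 0.0, 0.0]
ft_force: [0.7, 0.8, 0.5]
width: 0.0002
grip_force: 0.0
```

```bash
python3 - <<'E'
from h import *
s=r.read_state();p=s["ee_pos"];x=R.from_quat(s["eef_rot"]).as_matrix()[:2,1]
print(s["time"],p,"n",p[:2]@[.9902,.1398],"m",p[:2]@[-.1398,.9902],"tool y deg",np.degrees(np.arctan2(x[1],x[0])),s["joint_positions"],s["width"],s["ft_force"])
a=r.camera("top")[140:300,290:530,::-1];b=r.camera("scene")[160:380,280:600,::-1]
cv2.imwrite("pics/pre.png",np.hstack([cv2.resize(a,(390,260)),cv2.resize(b,(378,260))]))
E
```

```text
6.0167 [ 0.51120267 -0.15324493  0.10112675] n 0.48476924451291586 m -0.2232092620286219 tool y deg 8.189415927143333 [-0.36860291  0.27046939  0.66048743  1.87798714 -0.1897087   1.05571866
  0.51124761] 0.00017480911711682774 [0.71561787 0.79490453 0.45801206]
```

View pics/pre.png

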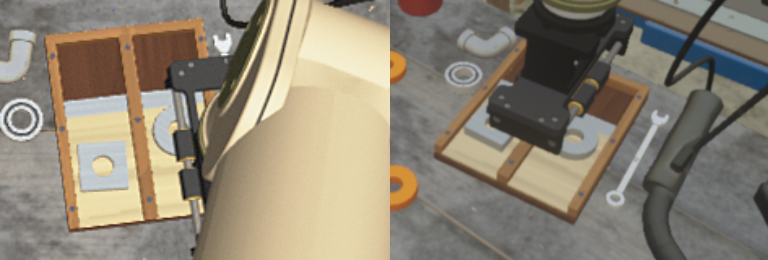

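The picture shows the shut fingers over the right lane behind the washer, with the hose handle clear of the gripper. Next I'll descend to z 23 mm.

Call:
arm_command --moves '[0,0,2,0,0,0,2,0,0,0,2,0,0,0,1,0,0,0,0.8,0,0,0,0,0,0,0,0,0,0,0,0,0]'

```text
time: 6.78
ee_pos: [0.5122, -0.1536, 0.0258]
eef_rot: [0.656, 0.755, 0.001, 0.001]
ft_force: [0.6, 0.1, -1.1]
width: 0.001
grip_force: 0.0
```

Call:
arm_command --moves '[0,0,0.3,0,0,0.5,0,0,0,0.5,0,0,0,0.5,0,0,0,0.5,0,0,0,0.5,0,0,0,0.5,0,0,0,0.5,0,0,0,0.5,0,0,0,0.5,0,0,0,0.5,0,0,0,0,0,0]'

```text
time: 7.78
ee_pos: [0.562, -0.1461, 0.0216]
eef_rot: [0.656, 0.755, 0.0, 0.0]
ft_force: [0.4, 0.1, -0.1]
width: 0.0006
grip_force: 0.0
```

```bash
cat > look.py <<'E'
import sys
from h import *
s=r.read_state();p=s["ee_pos"]
print(s["time"],p,"n",p[:2]@[.9902,.1398],"m",p[:2]@[-.1398,.9902],s["ft_force"],s["joint_positions"])
a=r.camera("top")[140:300,290:530,::-1];b=r.camera("scene")[180:360,310:510,::-1]
cv2.imwrite(f"pics/{sys.argv[1]}.png",np.hstack([cv2.resize(a,(300,200)),cv2.resize(b,(480,432))[:200*2+32]] if 0 else [cv2.resize(a,(320,400)),cv2.resize(b,(444,400))]))
E
python3 look.py mid
```

```text
7.7833 [ 0.56203513 -0.14609261  0.0215573 ] n 0.5361034425649053 m -0.2232334181258653 [ 0.41557262  0.14612251 -0.1374268 ] [-0.3015543   0.48558858  0.58982746  1.81073924 -0.32672938  0.94286158
  0.56874771]
```

View pics/mid.png

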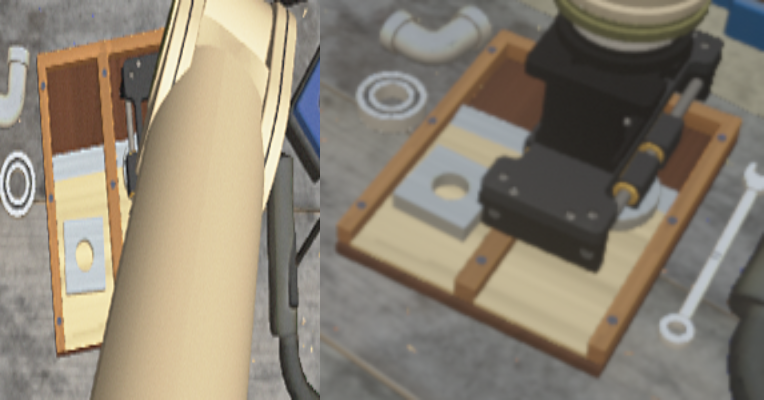

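The scene view shows the washer ahead of the finger, now on the lip's bevel. I'll raise the tip 1.5 mm and push on over the lip.

Call:
arm_command --moves '[0,0,-0.15,0,0,0.5,0,0,0,0.5,0,0,0,0.5,0,0,0,0.5,0,0,0,0.5,0,0,0,0.5,0,0,0,0.5,0,0,0,0.5,0,0,0,0.5,0,0,0,0.5,0,0,0,0,0,0]'

```text
time: 8.88
ee_pos: [0.6115, -0.1391, 0.023]
eef_rot: [0.656, 0.755, 0.0, 0.0]
ft_force: [-0.7, 0.5, 0.9]
width: 0.0003
grip_force: 0.0
```

```bash
python3 look.py late
```

```text
8.8833 [ 0.61151304 -0.13908929  0.02300338] n 0.5860755244927975 m -0.22321573755672447 [-0.65484601  0.45693923  0.8552046 ] [-0.28404153  0.57286975  0.57031696  1.6801467  -0.3569449   0.99354701
  0.55049689]
```

View pics/late.png

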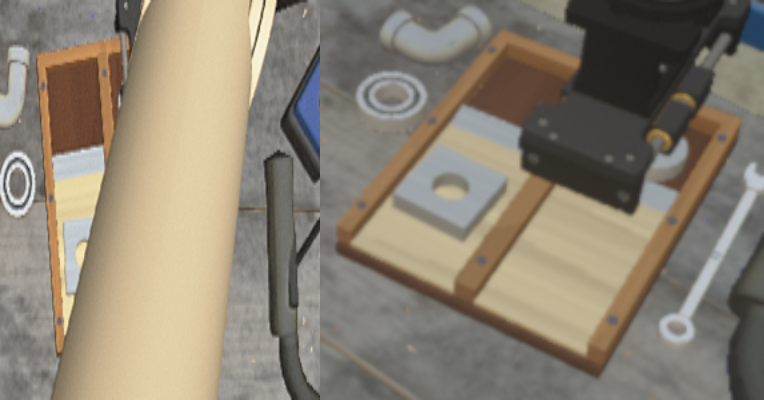

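It is nearly over: the washer is past the crest at the far right of the lane. I'll push 7 mm more, back off, lift, and look.

Call:
arm_command --moves '[0,0.3,0,0,0,0.4,0,0,0,0,0,0,0,0,0,0,0,-0.5,0,0,0,-1,0,0,0,0,-2,0,0,0,-3,0,0,0,-4,0,0,0,-4,0,0,0,-4,0,0,0,-4,0]'

```text
time: 9.98
ee_pos: [0.6016, -0.1409, 0.235]
eef_rot: [0.657, 0.754, 0.0, -0.0]
ft_force: [1.0, -0.3, 0.1]
width: 0.0007
grip_force: 0.0
```

Call:
arm_command --moves '[0,-3,-3,0,0,-3,-3,0,2,-3,0,0,4,0,0,0,4,0,0,0,4,0,0,0,4,0,0,0,4,0,0,0,4,0,0,0,4,0,0,0,0,0,0,0]'

```text
time: 10.9
ee_pos: [0.4703, 0.1522, 0.2913]
eef_rot: [0.652, 0.758, 0.0, -0.001]
ft_force: [-0.3, 0.8, 0.7]
width: 0.0006
grip_force: 0.0
```

```bash
python3 look.py done
```

```text
10.9 [0.4703073  0.15219608 0.29132885] n 0.4869752982346938 m 0.08495559442885613 [-0.33314833  0.80291464  0.6856151 ] [-7.77779509e-01 -3.19644980e-03  3.76103707e-01  1.70384588e+00
 -1.07422503e-03  1.44121750e+00 -2.52162166e-01]
```

View pics/done.png

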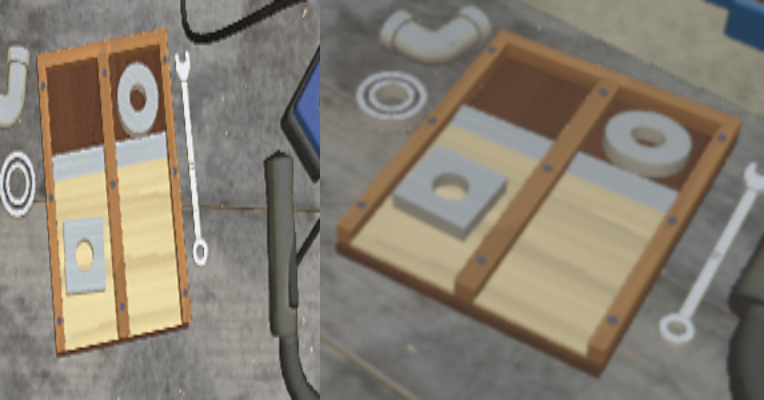

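The washer looks to be in the pocket, just clear of the lip. I'll check its height and whether it lies level.

```bash
python3 - <<'E'
from h import *
pts={}
for n,(x0,y0,x1,y1),seed in (("top",(370,150,430,215),None),("scene",(420,215,500,285),None)):
    im=r.camera(n)[y0:y1,x0:x1]; hsv=cv2.cvtColor(im,cv2.COLOR_RGB2HSV)
    g=cv2.inRange(hsv,(0,0,100),(180,50,255)); ks,h=cv2.findContours(g,cv2.RETR_CCOMP,cv2.CHAIN_APPROX_NONE)
    for j,k in enumerate(ks):
        a=cv2.contourArea(k)
        if a>40:
            e=cv2.fitEllipse(k);print(n,"hole" if h[0][j][3]>=0 else "blob",a,np.array(e[0])+[x0,y0],e[1],e[2])
            if h[0][j][3]>=0: pts[n]=np.array(e[0])+[x0,y0]
            elif n=="top" and 400<a<1200:
                P=np.array([plane(n,p+[x0,y0],.025)[:2] for p in k[:,0]]);c,rad=cv2.minEnclosingCircle((P*1000).astype(np.float32))
                c=np.array(c)/1000;print("circle",c,rad,"past crest",c@[.9902,.1398]-.602,"m",c@[-.1398,.9902])
if len(pts)==2: p,e=tri(pts["top"],pts["scene"]);print(p,e,p[:2]@[.9902,.1398])
i=r.camera("scene")[205:295,405:515,::-1];j=r.camera("top")[145:220,365:435,::-1]
cv2.imwrite("pics/close.png",np.hstack([cv2.resize(i,(440,360),interpolation=2),cv2.resize(j,(336,360),interpolation=2)]))
E
```

```text
top blob 375.5 [395.56736374 199.20975494] (11.236103057861328, 49.456787109375) 83.5821762084961
top blob 674.0 [392.81650162 178.97281265] (28.38928985595703, 30.413917541503906) 88.06224060058594
circle [ 0.65599445 -0.13397095] 31.0496883392334 past crest 0.028836561804199246 m -0.2243660555053711
top hole 89.5 [392.78749466 179.42491531] (9.276939392089844, 12.606852531433105) 103.75271606445312
top blob 689.0 [447.90063477 127.89790916] (67.77661895751953, 92.33193969726562) 0.0
circle [ 0.65185107 -0.14623471] 85.2425765991211 past crest 0.023019321136474535 m -0.2359303907043457
scene blob 501.0 [490.83043671 269.76180267] (19.795814514160156, 53.27477264404297) 17.105180740356445
scene blob 1452.0 [452.24599838 251.26683807] (42.74590301513672, 50.12037658691406) 75.0463638305664
scene blob 386.5 [486.57089233 221.16821957] (13.779375076293945, 54.74272537231445) 101.03262329101562
```

View pics/close.png

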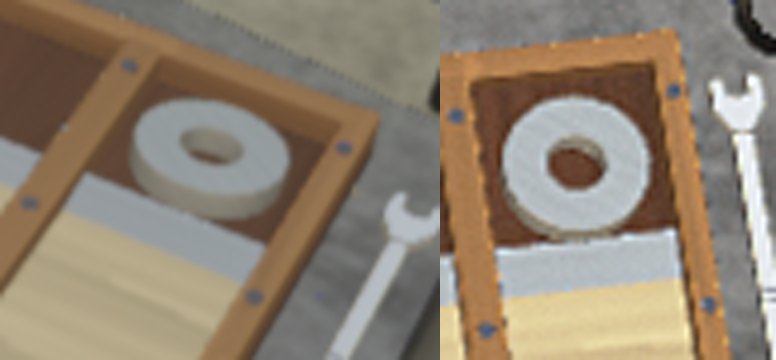

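The washer has not clearly dropped. Its full side height shows above the lip, its centre is only about 29 mm past the crest, and there is about 10 mm of free gap to the end stop. The rear edge is probably still on the lip, because the fingertip is thinner than I assumed. I'll go back behind it and push about 7 mm farther.

Call:
arm_command --moves '[-3.8,1.1,0,0,-3.8,1.1,0,0,-3.8,1.1,0,0,-3.8,1.1,0,0,-3.8,1.1,0,0,-3.8,1.1,0,0,-3.8,1.1,0,0,-3.8,1.1,0,0,-0.4,0,3,0,0,0,3,0,0,0,3,0,0,0,0,0]'

```text
time: 12.2
ee_pos: [0.5996, -0.1493, 0.1963]
eef_rot: [0.657, 0.754, -0.002, -0.003]
ft_force: [-1.1, 0.8, -1.8]
width: 0.0005
grip_force: 0.0
```

Call:
arm_command --moves '[0,0,3,0,0,0,3,0,0,0,3,0,0,0,3,0,0,0,2,0,0,0,0,0,0,0,0,0]'

```text
time: 12.78
ee_pos: [0.6029, -0.1493, 0.0631]
eef_rot: [0.657, 0.754, -0.0, 0.0]
ft_force: [0.3, -0.5, 0.6]
width: 0.0008
grip_force: 0.0
```

```bash
python3 - <<'E'
from h import *
s=r.read_state();p=s["ee_pos"];x=R.from_quat(s["eef_rot"]).as_matrix()[:2,1]
print(s["time"],p,"n",p[:2]@[.9902,.1398],"m",p[:2]@[-.1398,.9902],np.degrees(np.arctan2(x[1],x[0])),s["ft_force"])
E
```

```text
12.7833 [ 0.60292946 -0.14926952  0.06311588] n 0.5761528733578157 m -0.23209621897080648 7.9261229157852355 [ 0.31973154 -0.46765744  0.6322708 ]
```

Call:
arm_command --moves '[0.8,0,0,0,0,0,2,0,0,0,1.5,0,0,0,0.5,0,0,0,0,0,0,0,0,0,0,0,0,0]'

```text
time: 13.37
ee_pos: [0.6026, -0.141, 0.0236]
eef_rot: [0.656, 0.754, 0.001, 0.001]
ft_force: [-0.4, -0.3, 0.1]
width: 0.0004
grip_force: 0.0
```

Call:
arm_command --moves '[0,0.4,0,0,0,0.4,0,0,0,0.4,0,0,0,0.4,0,0,0,0.3,0,0,0,0.3,0,0,0,0.3,0,0,0,0,0,0,0,0,0,0]'

```text
time: 14.12
ee_pos: [0.6265, -0.1373, 0.0219]
eef_rot: [0.656, 0.754, -0.0, 0.0]
ft_force: [0.5, -0.3, 0.3]
width: 0.0005
grip_force: 0.0
```

Call:
arm_command --moves '[0,-0.5,0,0,0,-1,0,0,0,0,-2,0,0,0,-3,0,0,0,-4,0,0,0,-4,0,0,0,-4,0,0,0,-4,0,0,-3,-3,0,0,-3,-3,0,2,-3,0,0,4,0,0,0]'

```text
time: 15.12
ee_pos: [0.5114, -0.0995, 0.293]
eef_rot: [0.661, 0.751, 0.001, 0.001]
ft_force: [1.7, -0.4, -0.2]
width: 0.0003
grip_force: 0.0
```

Call:
arm_command --moves '[4,0,0,0,4,0,0,0,4,0,0,0,4,0,0,0,4,0,0,0,4,0,0,0,0,0,0,0]'

```text
time: 15.7
ee_pos: [0.4792, 0.1537, 0.2902]
eef_rot: [0.652, 0.758, 0.0, -0.001]
ft_force: [-0.2, 1.1, -0.1]
width: 0.0006
grip_force: 0.0
```

```bash
python3 - <<'E'
from h import *
i=r.camera("scene");j=r.camera("top")
g=cv2.inRange(cv2.cvtColor(j[150:215,370:430],cv2.COLOR_RGB2HSV),(0,0,100),(180,50,255))
for k in cv2.findContours(g,0,cv2.CHAIN_APPROX_NONE)[0]:
    if 400<cv2.contourArea(k)<1200:
        P=np.array([plane("top",p+[370,150],.025)[:2] for p in k[:,0]]);c,rad=cv2.minEnclosingCircle((P*1000).astype(np.float32));c=np.array(c)/1000
        print(c,rad,"n-.602",c@[.9902,.1398]-.602,"m",c@[-.1398,.9902])
i=i[205:295,405:515,::-1];j=j[145:220,365:435,::-1]
cv2.imwrite("pics/close2.png",np.hstack([cv2.resize(i,(440,360),interpolation=2),cv2.resize(j,(336,360),interpolation=2)]))
print(r.read_state()["time"])
E
```

```text
[ 0.6637782  -0.13276425] 31.261850357055664 n-.602 0.03671272951049809 m -0.22425935415649415
[ 0.65185107 -0.14623471] 85.2425765991211 n-.602 0.023019321136474535 m -0.2359303907043457
15.8
```

View pics/close2.png

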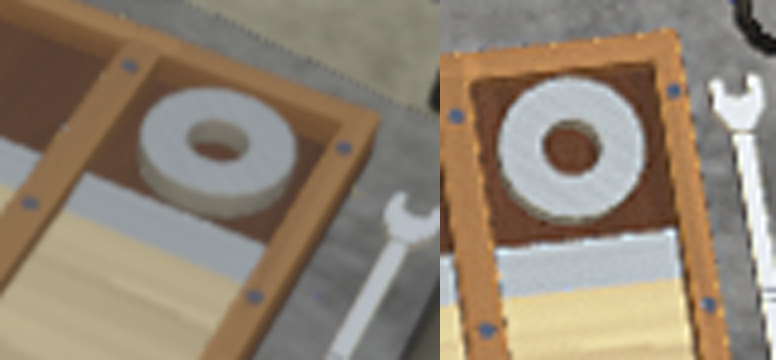

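The top view now shows clear floor between the washer and the lip. Its outline in the scene view matches a level disc (ratio about 0.70 against 0.69 expected; about 0.60 before, when it was tilted). The earlier full view showed the spacer in place, and the arm is clear.

```bash
python3 -c "
from bench import r
print(r.close_job())"
```

```text
the job is handed in; nothing more can be done
None
```

The washer was pushed over the lip and, by the last camera views, lies flat in its pocket (a second push was needed); the spacer was left in its lane, and the job was handed in at about 16 s, verdict not shown.

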